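# Square up a tube in the welding fixture

## Robot

A 6-joint arm with a two-finger parallel gripper is mounted at the origin on the work surface. World frame = base frame: x ahead of the robot, y to its left, z up, the work surface at z = 0. Lengths are in m, angles in rad, forces in N, time in s.
With the tool pointing down it reaches from about 0.4 to 0.825 m from the base axis. Payload 7 kg.
Tool frame: the origin (TCP) lies midway between the tips of the shut fingers; the grasp point (between the pads) lies 19 mm behind it; z points along the fingers, y is the line along which they close (so a half turn about z gives the same grasp; the last joint's range is limited). The gripper opens to 88 mm and grips with 3 to 60 N. Pads are 19 mm wide; open, the fingers measure 130 mm over their backs; the gripper's body (78 mm by 193 mm) begins 47 mm behind the grasp point.
Start: joints at [-0.959, 0.359, 0.012, 0, -1.224, -0.288], TCP at [0.215, -0.64, 0.227] pointing down, gripper open.
Joint ranges: [-3.07, 3.07], [-1.43, 2.12], [-1.02, 1.25], [-3.03, 1.67], [-3.05, -0], [-3.03, 3.03]. Speed limits (rad/s): [2.39, 2.39, 3.01, 3.14, 3.14, 3.14].

## Interface

Orientations are given as [roll, pitch, yaw] about the fixed x, y, z axes, in that order (R = Rz(yaw) Ry(pitch) Rx(roll)).
In Python, from station import arm gives the robot as it stands.
- The arm moves only by the tool servo_tool, never from a script. Its argument "deltas" is a list of rows, each a list of 7 numbers: the closure, from -1 (fully open) to 1 (shut), then the shift along the tool's x, y, z in mm, then the turn, a rotation vector about the tool's x, y, z in degrees. In form: [[gripper, x, y, z, ax, ay, az], ...]. A call has 1 to 20 rows; each row shifts and turns the commanded pose from where the row before left it, along the tool's axes as they then stand; what a row does not reach is not made up. A row lasts 1/12 s, in which the tool goes at most 41.7 mm and 7.16 degrees, less where a joint would pass 70% of its speed; a pose out of reach is approached as far as the arm can. A call is refused whole if a number of a shift passes 41.7 or a number of a turn 7.16, either way. A call with a gripper value outside its range is refused whole. The fingers move at their own pace and stop on an object; "squeeze" is the grip in N (left out, the last holds). Time passes only in rows, so rows that do not move let the fingers close. It gives the time, the measured TCP pose, the force, the opening and the grip force at its end, in the units of the state.
- arm.get_state(): the state, without advancing time (a new reading comes with each control period).
- arm.grab_frame(name): name is "scene" or "top"; returns a dict with "color" (420x560x3 uint8, red, green, blue), "K" (3x3 intrinsics, pixels), "position" and "orientation" of the camera in the world. Camera axes: x right, y down, z forward; pixel columns grow to the right and rows downward; lengths in m; the calibration is good to about 2 mm. A picture is of the moment at which its call begins. There is no depth.
- arm.job_done(): hands the job in; it is judged then, once.
Trained networks look in a picture, given as the dict that the camera call returned (one of the last four; its "shot" number tells which), for a name from the list of things; names that differ only in an ending like _2 or _b are one class to them, and where a whole thing is asked for, a point or a joint stands for the part that bears it (a point fixed in the world has none). Each returns a list of dicts, best first, with "conf" (0 to 1); they miss things now and then, are a little off and sometimes report something else, mostly with a low value. They report only what shows in the picture. A call takes as long as a camera call. They do not tell look-alikes from the thing itself.
- arm.recognise(query, picture): "at" ([x, y, z] in m, in the coordinates of the camera as it stood for that picture, good to about 4 mm: the middle of the surface that is visible of it).
The state is a dict: "t": time; "q": joint angles; "qd": joint speeds; "joint_efforts": joint torques, N m; "eef_pos": TCP position; "ee_rot": TCP orientation; "force": force on the tool from outside, world axes, zero at the start; "moment": the same for the moment, N m; "width": finger opening in m; "gripper_force": force on a finger pad.
Only numpy, scipy, OpenCV 4.12 (cv2) and the standard library are available. Lean on these libraries where they do the work, as an engineer would, in place of code of your own. Each camera call takes 0.05 s, during which the arm holds its last target. There are 200 camera calls.

## Task

Push the longer piece of steel tube across the bench until one long side lies flush along the fence and its end is fully up against the end stop, ready for welding. Only push it with the fingers: it stays flat on the table and is never lifted or tipped. Leave the short offcut and everything else where they are.

Things in the scene. Friction and masses are not known exactly. Their poses are not given: they have to be found in the camera images.
- tube_center (a point): Centre (half-way up, 20 mm above the table) of the LONGER of two loose pieces of dark rectangular steel tube: 180 mm long (y axis), 60 mm wide (x), 40 mm high (z), 3 mm walls, open ends, 0.4 to 0.65 kg, pushing it takes up to 12 N. It lies flat between fence and robot, within 15 degrees of parallel to the fence. Either piece may be the one nearer the stop.
- fence: Fixed L-shaped dark steel fixture, all 40 mm high. Origin: the inside corner of fence and end stop, on the table. The fence's flat face towards the robot is the plane x = 0 and runs 520 mm along -y; it is 6 mm thick, with a low bolted foot 50 mm wide behind (+x). A tube fully home is centred at x = -30, y = -90 mm here, long axis along y.
- stop_face (a point): Middle of the end stop's flat face, 20 mm above the table, 45 mm from the corner along the fixture's -x. The face is the fixture's plane y = 0, 90 mm long and 40 mm high; the stop is 20 mm thick, with a low bolted foot behind it (+y). Axes as the fixture's.
- offcut: The SHORTER loose piece of the same tube, 110 mm long (y) x 60 mm (x) x 40 mm high; origin at the centre of its underside. To be left alone.
- nut: Loose square steel nut, 36 x 36 x 19 mm, on the robot's side of and between the two tubes; origin under its centre. Bystander.
- tin: Loose squat grey jar, 68 mm across, 50 mm high, between the stop and the robot; origin under its centre. Bystander.
- spraycan: Standing spray can, 60 mm across, 170 mm high, on the left, nearer the robot than the stop; origin under its centre. Bystander.
- hammer: Hammer, 280 mm long, lying on the right of the table; origin under it. Bystander.
- wrench: Wrench, 200 mm long, lying on the left; origin under it. Bystander.
- mug: White mug, 76 mm across, 90 mm high, left of the stop; origin under its centre. Bystander.
Mind the look-alikes: they are no part of the job. What is shaped like the part that bears tube_center but blue is not meant.

How it is judged:
At the end, for the whole second after the job is handed in: The longer tube lies flat on the table with its long side within 3 mm of the fence face and within 0.025 rad of parallel to it, its end within 3.5 mm of the end stop; the offcut and the other loose things are within 15 mm of where they started (x of tube_center in the frame of fence between -0.033 and -0.025 m and y of tube_center in the frame of fence between -0.0935 and -0.085 m and angle between the y axis of tube_center and the y axis of fence, either way round below 0.025 rad and angle between tube_center's own z axis and vertical below 0.04 rad and height (world z) of tube_center below 0.024 m and distance of each of offcut, nut, tin, spraycan, hammer, wrench, mug from where it was at the start of the episode below 0.015 m); the robot touches nothing.
It fails at once if the longer tube is lifted (more than 12 mm) or tipped (height (world z) of tube_center above 0.032 m or angle between tube_center's own z axis and vertical above 0.15 rad).
It fails at once if the offcut or another loose thing is moved more than 15 mm (distance of any of offcut, nut, tin, spraycan, hammer, wrench, mug from where it was at the start of the episode above 0.015 m).
It also fails if it takes over 51 s, if anything falls off the work surface, if the arm or the gripper's body presses on something with over 40 N, if the wrist force passes 120 N, or if a joint passes its speed limit or range.

## Working session

There is one attempt and no reset: what is moved stays moved. The work goes in short steps, Python scripts to look and compute and a tool call to move; the robot and the scene stay as the last step left them, time stands still between calls to the robot, and variables do not carry over. Pictures are saved under pics/ and viewed, at most 10 in all, crops included, and the job is handed in when it is done.

Besides the shell and the picture viewer there is one more tool, called as name(argument=value, ...), one argument or row to a line, values as JSON. servo_tool: Moves the arm, as the interface text tells. Its arguments: {"type":"object","properties":{"deltas":{"type":"array","items":{"type":"array","items":{"type":"number"}}},"squeeze":{"type":"number"}},"required":["deltas"]}

```bash
mkdir -p pics; cat > h.py <<'E'
import numpy as np, cv2
from scipy.spatial.transform import Rotation as R
from station import arm
def cam(p):
    o=np.array(p["orientation"],float)
    M=o if o.shape==(3,3) else (R.from_euler('xyz',o).as_matrix() if o.size==3 else R.from_quat(o).as_matrix())
    return np.array(p["K"]),M,np.array(p["position"])
def px2w(p,uv,z):
    K,M,t=cam(p); d=M@np.linalg.solve(K,[uv[0],uv[1],1]); return t+d*(z-t[2])/d[2]
def w2px(p,X):
    K,M,t=cam(p); c=K@(M.T@(np.array(X)-t)); return c[:2]/c[2]
def save(p,n,box=None,f=1):
    im=p["color"][:,:,::-1]
    if box: im=im[box[1]:box[3],box[0]:box[2]]
    cv2.imwrite("pics/"+n,cv2.resize(im,None,fx=f,fy=f,interpolation=cv2.INTER_CUBIC))
E
python3 - <<'E'
from h import *
for n in ("top","scene"):
    p=arm.grab_frame(n); save(p,n+"0.png"); K,M,t=cam(p); print(n,p["orientation"],t,K[0,0])
    for q in ["tube_center","fence","stop_face","offcut","nut","tin","spraycan","hammer","wrench","mug"]:
        for r in arm.recognise(q,p)[:3]:
            X=M@np.array(r["at"])+t; print(q,round(r["conf"],2),X.round(3),w2px(p,X).round())
print(arm.get_state()["ee_rot"],arm.get_state()["t"])
E
```

```text
top [-3.08996551 -0.0153627  -1.58251555] [ 0.50766233 -0.01529607  1.16330037] 393.0000557204128
tube_center 0.92 [ 0.47  -0.143  0.04 ] [316. 243.]
tube_center 0.84 [ 0.664 -0.426  0.042] [413. 174.]
tube_center 0.84 [ 0.81  -0.121  0.036] [307. 125.]
fence 0.85 [0.623 0.034 0.007] [254. 191.]
stop_face 0.61 [0.628 0.032 0.006] [255. 189.]
stop_face 0.58 [0.426 0.478 0.008] [102. 260.]
offcut 0.79 [0.5   0.073 0.039] [240. 233.]
nut 0.59 [ 0.376 -0.006  0.021] [269. 276.]
tin 0.61 [0.412 0.278 0.05 ] [167. 265.]
spraycan 0.83 [0.504 0.334 0.157] [134. 233.]
hammer 0.83 [ 0.409 -0.528  0.028] [449. 262.]
wrench 0.79 [0.424 0.477 0.008] [102. 261.]
mug 0.82 [0.613 0.467 0.047] [100. 194.]
scene [-2.54814936  0.00952478  2.33917033] [1.16428848 0.56630976 1.27251437] 420.6424013012006
tube_center 0.73 [ 0.819 -0.104  0.037] [210. 235.]
tube_center 0.65 [ 0.675 -0.405  0.036] [187. 164.]
tube_center 0.57 [ 0.318 -0.241  0.04 ] [283. 135.]
fence 0.89 [0.625 0.072 0.002] [287. 235.]
fence 0.23 [ 0.38  -0.006  0.013] [317. 180.]
stop_face 0.97 [0.628 0.068 0.005] [286. 235.]
offcut 0.75 [0.51  0.082 0.036] [312. 211.]
nut 0.59 [ 0.377 -0.007  0.02 ] [317. 179.]
tin 0.71 [0.421 0.286 0.045] [375. 229.]
spraycan 0.78 [0.528 0.365 0.13 ] [380. 252.]
spraycan 0.41 [0.43  0.481 0.003] [419. 272.]
hammer 0.81 [ 0.422 -0.521  0.023] [217. 117.]
hammer 0.19 [ 0.378 -0.006  0.015] [317. 180.]
wrench 0.68 [0.433 0.48  0.006] [419. 272.]
mug 0.83 [0.615 0.458 0.045] [382. 302.]
mug 0.62 [0.422 0.287 0.046] [375. 229.]
[ 3.14155921e+00  2.49521481e-05 -2.81780109e+00] 1.1
```

View pics/top0.png

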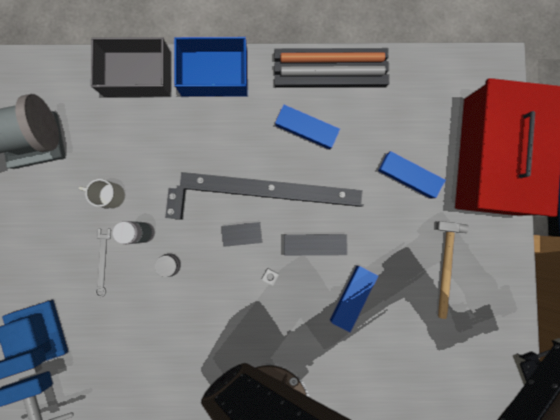

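```bash
python3 - <<'E'
import cv2
im=cv2.imread("pics/top0.png")[130:300,170:390]
cv2.imwrite("pics/crop0.png",cv2.resize(im,(792,612))[:600])
E
```

```text
(no output)
```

View pics/crop0.png

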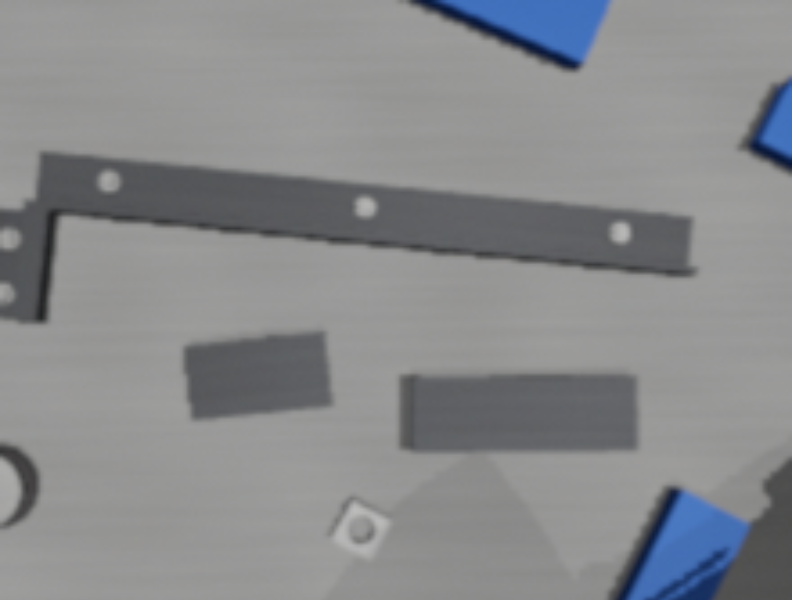

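The top view shows two dark grey tubes: a short one at (241,234), which is the offcut, and a longer one at (315,244). The blue bars at (307,126), (413,175) and (353,298) are look-alikes. The target is (315,244), because it is dark and about 180 mm long. The crop confirms this. The fence's front lower edge runs (187,189)→(362,206), and the stop is at the left.

```bash
cat >> h.py <<'E'
def crop(c): return (c[0]/3.6-.5+.14+170, c[1]/3.6-.5+.14+130)
E
python3 - <<'E'
from h import *
p=arm.grab_frame("top")
a,b=[px2w(p,crop(c),0) for c in [(58,213),(692,273)]]
d=(a-b)[:2]; yaw=np.arctan2(d[1],d[0])-np.pi/2
s=px2w(p,crop((46,320)),0)
print("fence",a,b,np.linalg.norm(d),"yaw deg",np.degrees(yaw),"stop",s)
Rf=np.array([[np.cos(yaw),-np.sin(yaw)],[np.sin(yaw),np.cos(yaw)]])
o=a[:2]
for n,cs in dict(tube=[(415,376),(637,374),(637,450),(413,450)],off=[(185,346),(324,332),(331,405),(192,419)]).items():
    W=[px2w(p,crop(c),0.04)[:2] for c in cs]
    F=[(Rf.T@(w-o)*1000).round(1) for w in W]
    print(n,np.mean(W,0).round(4),[np.linalg.norm(W[i]-W[i-1]).round(3) for i in range(4)],F)
print("stop in f",Rf.T@(s[:2]-o))
# start: standoff 55 mm behind tube side in fence frame, tool y parallel to fence
st=arm.get_state(); Rt=R.from_euler('xyz',st["ee_rot"]).as_matrix(); print(st["t"],st["eef_pos"],Rt.round(3))
E
```

```text
fence [0.63196772 0.23653914 0.        ] [ 0.57688628 -0.28570225  0.        ] 0.5251381118473206 yaw deg -6.020795692011204 stop [0.54402774 0.24631486 0.        ]
tube [ 0.4652 -0.1416] [np.float64(0.058), np.float64(0.177), np.float64(0.06), np.float64(0.178)] [array([-105.6, -303.5]), array([ -87.6, -479.1]), array([-147.5, -484.1]), array([-163.9, -307.3])]
off [0.497  0.0701] [np.float64(0.058), np.float64(0.111), np.float64(0.058), np.float64(0.11)] [array([ -99. , -119.9]), array([ -77.7, -228.4]), array([-134.6, -239.4]), array([-155.8, -131.2])]
stop in f [-0.08848026  0.00049782]
1.15 [ 0.21475758 -0.63991929  0.22658629] [[-0.948 -0.318  0.   ]
 [-0.318  0.948 -0.   ]
 [-0.    -0.    -1.   ]]
```

servo_tool(
  deltas=[
    [-1, -21, 26.6, 0, 0, 0, 0],
    [-1, -21, 26.6, 0, 0, 0, 0],
    [-1, -21, 26.6, 0, 0, 0, 0],
    [-1, -21, 26.6, 0, 0, 0, 0],
    [-1, -21, 26.6, 0, 0, 0, 0],
    [-1, -21, 26.6, 0, 0, 0, 0],
    [-1, -21, 26.6, 0, 0, 0, 0],
    [-1, -21, 26.6, 0, 0, 0, 0],
    [-1, -21, 26.6, 0, 0, 0, 0],
    [-1, -21, 26.6, 0, 0, 0, 0],
    [-1, -21, 26.6, 0, 0, 0, 0],
    [-1, -21, 26.6, 0, 0, 0, 0],
    [-1, -21, 26.6, 0, 0, 0, 0],
    [-1, -21, 26.6, 0, 0, 0, 0],
    [-1, -21, 26.6, 0, 0, 0, 0],
    [-1, -21, 26.6, 0, 0, 0, 0],
    [-1, 0, 0, 0, 0, 0, 6.14],
    [-1, 0, 0, 0, 0, 0, 6.14],
    [-1, 0, 0, 0, 0, 0, 6.14],
    [-1, 0, 0, 0, 0, 0, 6.14],
  ],
)

```text
t: 2.82
eef_pos: [0.398, -0.1291, 0.2268]
ee_rot: [3.141, 0.001, 3.033]
force: [0.7, -0.0, 1.2]
width: 0.0875
gripper_force: 0.0
```

servo_tool(
  deltas=[
    [-1, 0, 0, 27, 0, 0, 0],
    [-1, 0, 0, 27, 0, 0, 0],
    [-1, 0, 0, 27, 0, 0, 0],
    [-1, 0, 0, 27, 0, 0, 0],
    [-1, 0, 0, 27, 0, 0, 0],
    [-1, 0, 0, 27, 0, 0, 0],
    [-1, 0, 0, 27, 0, 0, 0],
    [-1, 0, 0, 22, 0, 0, 0],
    [-1, 0, 0, 0, 0, 0, 0],
    [-1, 0, 0, 0, 0, 0, 0],
  ],
)

```text
t: 3.65
eef_pos: [0.3973, -0.1297, 0.0152]
ee_rot: [-3.141, -0.003, 3.037]
force: [0.2, -1.0, 0.2]
width: 0.0879
gripper_force: 0.0
```

```bash
python3 - <<'E'
from h import *
p=arm.grab_frame("scene"); save(p,"s1.png",(180,80,420,260),3.3)
E
```

```text
(no output)
```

View pics/s1.png

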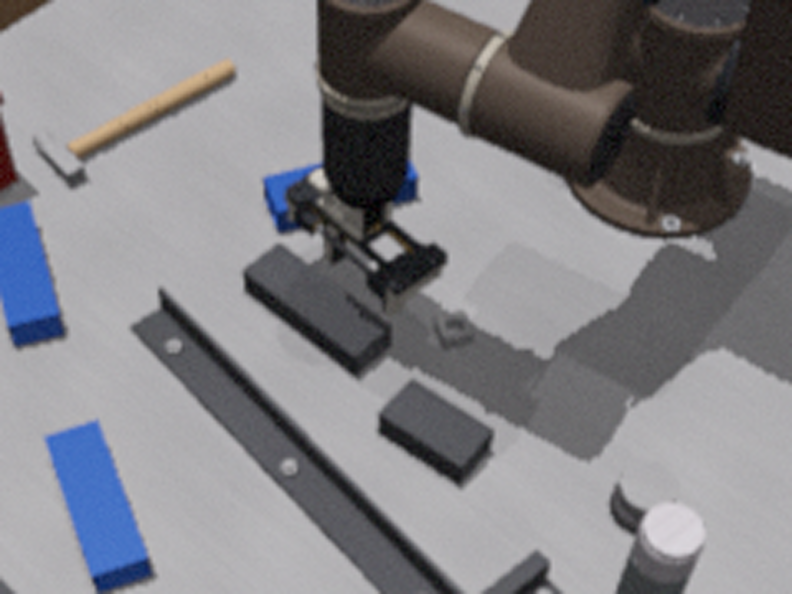

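The fingers are down behind the long tube (crop 320,310). They are clear of the nut (crop 455,325) and the blue bar. Next I push towards the fence.

servo_tool(
  deltas=[
    [-1, -7, 0, 0, 0, 0, 0],
    [-1, -7, 0, 0, 0, 0, 0],
    [-1, -7, 0, 0, 0, 0, 0],
    [-1, -7, 0, 0, 0, 0, 0],
    [-1, -7, 0, 0, 0, 0, 0],
    [-1, -7, 0, 0, 0, 0, 0],
    [-1, -7, 0, 0, 0, 0, 0],
    [-1, -7, 0, 0, 0, 0, 0],
    [-1, -7, 0, 0, 0, 0, 0],
    [-1, -7, 0, 0, 0, 0, 0],
    [-1, -7, 0, 0, 0, 0, 0],
    [-1, -7, 0, 0, 0, 0, 0],
    [-1, -7, 0, 0, 0, 0, 0],
    [-1, -7, 0, 0, 0, 0, 0],
    [-1, -7, 0, 0, 0, 0, 0],
    [-1, -4, 0, 0, 0, 0, 0],
  ],
)

```text
t: 5.03
eef_pos: [0.5065, -0.1412, 0.0153]
ee_rot: [-3.141, -0.001, 3.036]
force: [-4.4, -0.4, 3.4]
width: 0.0875
gripper_force: 2.4
```

servo_tool(
  deltas=[
    [-1, -3, 0, 0, 0, 0, 0],
    [-1, -3, 0, 0, 0, 0, 0],
    [-1, -3, 0, 0, 0, 0, 0],
    [-1, -2, 0, 0, 0, 0, 0],
  ],
)

```text
t: 5.37
eef_pos: [0.5174, -0.1421, 0.0154]
ee_rot: [3.142, -0.0, 3.036]
force: [-4.8, 3.3, 0.9]
width: 0.0876
gripper_force: 4.1
```

servo_tool(
  deltas=[
    [-1, -2, 0, 0, 0, 0, 0],
    [-1, -2, 0, 0, 0, 0, 0],
  ],
)

```text
t: 5.53
eef_pos: [0.5175, -0.1424, 0.0149]
ee_rot: [-3.141, -0.007, 3.035]
force: [-16.4, 7.1, 11.2]
width: 0.0877
gripper_force: 8.4
```

servo_tool(
  deltas=[
    [-1, -1.5, 0, 0, 0, 0, 0],
    [-1, -1.5, 0, 0, 0, 0, 0],
  ],
)

```text
t: 5.7
eef_pos: [0.5176, -0.1426, 0.0143]
ee_rot: [-3.141, -0.011, 3.033]
force: [-21.7, 8.6, 14.8]
width: 0.0875
gripper_force: 11.3
```

```bash
python3 - <<'E'
from h import *
p=arm.grab_frame("scene"); save(p,"s2.png",(200,130,360,250),5)
p=arm.grab_frame("top"); save(p,"t2.png",(170,130,390,292),3.6)
E
```

```text
(no output)
```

View pics/s2.png

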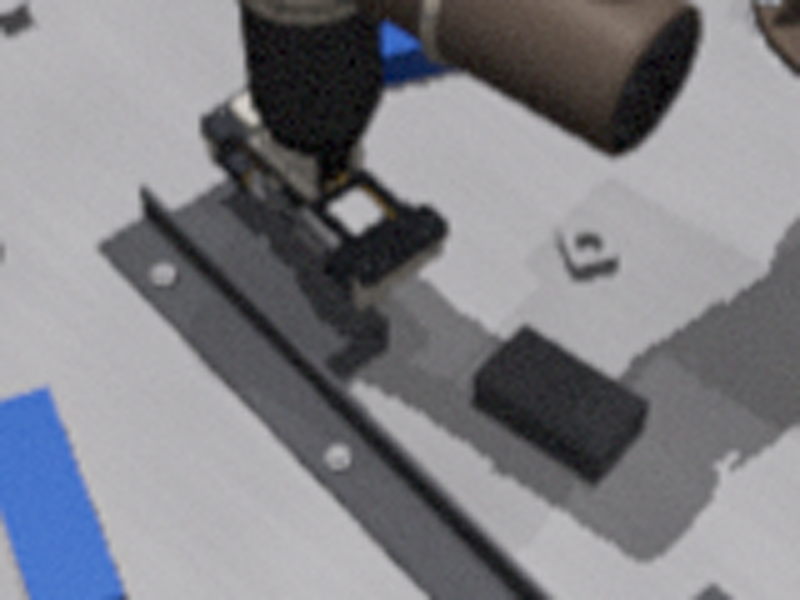

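```bash
python3 - <<'E'
from h import *
s=arm.get_state(); print(s["q"],s["eef_pos"],s["t"])
E
```

```text
[ 0.0949706   0.37672564 -0.53161436 -0.00319468 -0.67358095 -1.77145638] [ 0.51762262 -0.14260321  0.01427747] 5.8
```

servo_tool(
  deltas=[
    [-1, 9, 0, 0, 0, 0, 0],
    [-1, 9, 0, 0, 0, 0, 0],
    [-1, 9, 0, 0, 0, 0, 0],
    [-1, 9, 0, -20, 0, 0, 0],
    [-1, 0, 0, -30, 0, 0, 0],
    [-1, 0, 0, -30, 0, 0, 0],
    [0.5, 0, -41, 0, 0, 0, 0],
    [0.5, 0, -41, 0, 0, 0, 0],
    [0.5, 0, -41, 0, 0, 0, 0],
    [0.5, 0, 0, 0, 0, 0, 0],
  ],
)

```text
t: 6.63
eef_pos: [0.4753, -0.2663, 0.0962]
ee_rot: [-3.14, 0.002, 3.034]
force: [0.3, 1.0, -0.3]
width: 0.0664
gripper_force: 0.0
```

```bash
python3 - <<'E'
from h import *
s=arm.get_state(); print(s["q"],s["eef_pos"],s["t"],s["width"])
p=arm.grab_frame("top"); save(p,"t3.png",(170,130,390,292),3.6)
E
```

```text
[-1.50286133e-01  2.68122679e-01 -4.49436166e-01  1.31472766e-03
 -8.50696424e-01 -1.52938137e+00] [ 0.47526722 -0.266333    0.09621619] 6.6333 0.06637512271995454
```

View pics/t3.png

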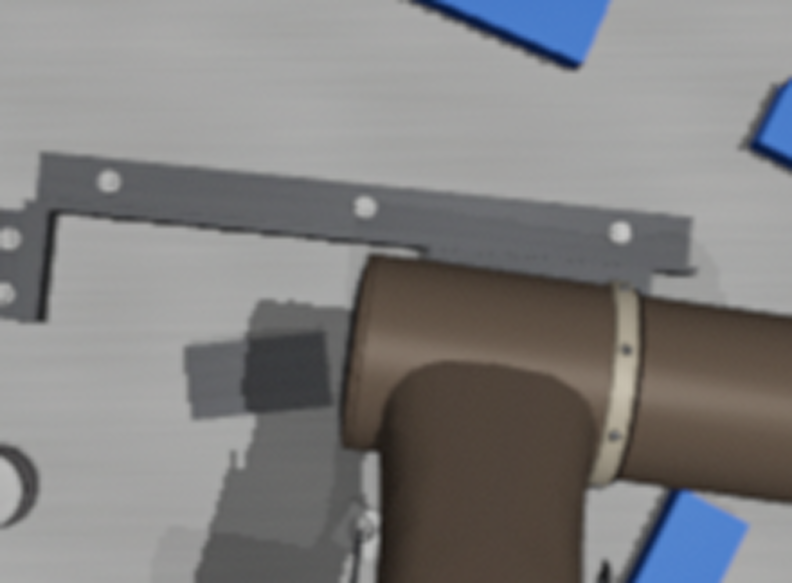

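The tube is flush on the fence, with its right end at about crop (652,270), or fence y ≈ -485 mm. The ends are open, so I'll push with both side walls covered: tool turned 90° and about 22 mm open.

servo_tool(
  deltas=[
    [0.5, 0, 0, 0, 0, 0, -6],
    [0.5, 0, 0, 0, 0, 0, -6],
    [0.5, 0, 0, 0, 0, 0, -6],
    [0.5, 0, 0, 0, 0, 0, -6],
    [0.5, 0, 0, 0, 0, 0, -6],
    [0.5, 0, 0, 0, 0, 0, -6],
    [0.5, 0, 0, 0, 0, 0, -6],
    [0.5, 0, 0, 0, 0, 0, -6],
    [0.5, 0, 0, 0, 0, 0, -6],
    [0.5, 0, 0, 0, 0, 0, -6],
    [0.5, 0, 0, 0, 0, 0, -6],
    [0.5, 0, 0, 0, 0, 0, -6],
    [0.5, 0, 0, 0, 0, 0, -6],
    [0.5, 0, 0, 0, 0, 0, -6],
    [0.5, 0, 0, 0, 0, 0, -6],
    [0.5, 0, -20, 0, 0, 0, 0],
    [0.5, 0, -20, 0, 0, 0, 0],
    [0.5, 0, -20, 0, 0, 0, 0],
    [0.5, 0, 0, 0, 0, 0, 0],
    [0.5, 0, 0, 0, 0, 0, 0],
  ],
)

```text
t: 8.35
eef_pos: [0.5361, -0.2668, 0.0953]
ee_rot: [-3.141, 0.0, -1.675]
force: [-0.9, 0.3, -1.5]
width: 0.0219
gripper_force: 0.0
```

```bash
cat >> h.py <<'E'
YAW=np.radians(-6.02); O=np.array([.632,.2365])
RF=np.array([[np.cos(YAW),-np.sin(YAW)],[np.sin(YAW),np.cos(YAW)]])
def tcp():
    s=arm.get_state(); print("t",round(s["t"],2),"fence xy mm",(RF.T@(np.array(s["eef_pos"][:2])-O)*1000).round(1),"z",round(s["eef_pos"][2]*1000,1),"yaw rel",np.degrees(s["ee_rot"][2]-YAW).round(2),"F fence",(RF.T@np.array(s["force"][:2])).round(1),round(s["force"][2],1),"w",round(s["width"]*1000,1))
def w2f(w): return (RF.T@(np.array(w[:2])-O)*1000).round(1)
E
python3 -c "
from h import *
tcp(); p=arm.grab_frame('scene'); save(p,'s3.png',(180,110,340,230),5)"
```

```text
t 8.35 fence xy mm [ -42.6 -510.5] z 95.3 yaw rel -89.92 F fence [-1.   0.2] -1.5 w 21.9
```

View pics/s3.png

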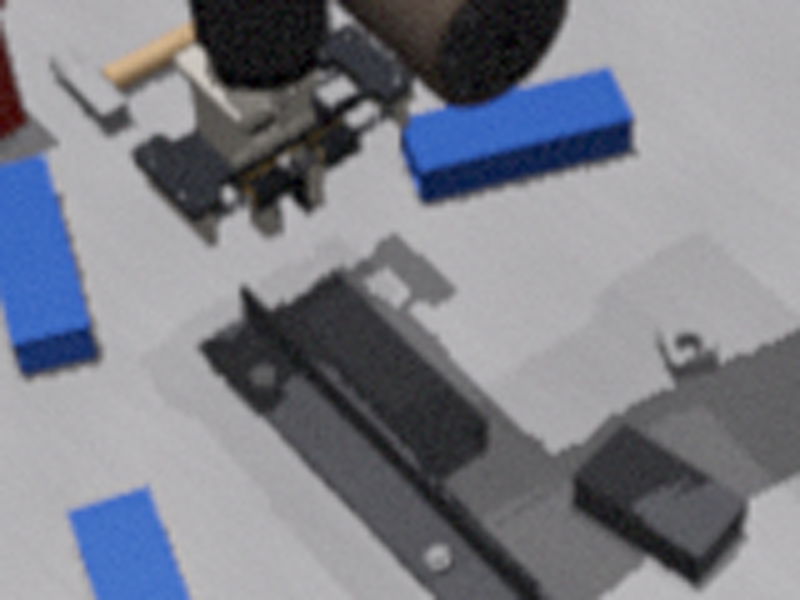

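The tube lies flush along the fence, with its rear corner at about crop (345,270). The fingers hang behind it.

```bash
python3 -c "
from h import *
p=arm.grab_frame('scene')
for c in [(345,270),(487,440),(435,478),(285,308)]: print(w2f(px2w(p,(c[0]/5+180-.4,c[1]/5+110-.4),.04)))
print('fence end top',w2f(px2w(p,(245/5+180-.4,288/5+110-.4),.04)))"
```

```text
[ -66.1 -479.2]
[ -47.4 -288.7]
[   1.7 -287.4]
[  -9.4 -479.2]
fence end top [   2.  -514.2]
```

servo_tool(
  deltas=[
    [0.5, 7, 0, 22, 0, 0, 0],
    [0.5, 0, 0, 22, 0, 0, 0],
    [0.5, 0, 0, 22, 0, 0, 0],
    [0.5, 0, 0, 14, 0, 0, 0],
    [0.5, 0, 0, 0, 0, 0, 0],
    [0.5, 0, 0, 0, 0, 0, 0],
  ],
)

```text
t: 8.95
eef_pos: [0.5336, -0.2744, 0.0154]
ee_rot: [3.14, -0.0, -1.675]
force: [0.5, -0.6, 0.9]
width: 0.022
gripper_force: 0.0
```

servo_tool(
  deltas=[
    [0.5, 0, 0, 6, 0, 0, 0],
    [0.5, 0, 0, 5, 0, 0, 0],
    [0.5, -7, -3, 0, 0, 0, 0],
    [0.5, 0, -3, 0, 0, 0, 0],
    [0.5, 0, 0, 0, 0, 0, 0],
  ],
)

```text
t: 9.37
eef_pos: [0.5423, -0.268, 0.0051]
ee_rot: [-3.14, -0.0, -1.675]
force: [1.1, 0.1, 0.8]
width: 0.0223
gripper_force: 0.0
```

```bash
python3 -c "
from h import *
tcp()"
```

```text
t 9.37 fence xy mm [ -36.3 -511.1] z 5.1 yaw rel -89.93 F fence [1.1 0.3] 0.8 w 22.3
```

servo_tool(
  deltas=[
    [0.5, 0, -2, 0, 0, 0, 0],
    [0.5, 0, -2, 0, 0, 0, 0],
    [0.5, 0, 0, 0, 0, 0, 0],
  ],
)

```text
t: 9.62
eef_pos: [0.5452, -0.2687, 0.0047]
ee_rot: [3.141, 0.0, -1.676]
force: [0.4, 0.5, 0.6]
width: 0.0214
gripper_force: 0.1
```

```bash
python3 -c "
from h import *
tcp()"
```

```text
t 9.62 fence xy mm [ -33.3 -511.5] z 4.7 yaw rel -89.99 F fence [0.3 0.5] 0.6 w 21.4
```

servo_tool(
  deltas=[
    [0.5, 0, -1.5, 0, 0, 0, 0],
    [0.5, 0, -1, 0, 0, 0, 0],
    [0.5, 0, 0, 0, 0, 0, 0],
  ],
)

```text
t: 9.87
eef_pos: [0.5455, -0.2687, 0.0046]
ee_rot: [3.138, 0.0, -1.676]
force: [-6.0, 2.6, 7.9]
width: 0.022
gripper_force: 4.4
```

```bash
python3 -c "
from h import *
tcp()"
```

```text
t 9.87 fence xy mm [ -33.1 -511.5] z 4.6 yaw rel -90.02 F fence [-6.2  1.9] 7.9 w 22.0
```

servo_tool(
  deltas=[
    [0.5, 0, 3, 0, 0, 0, 0],
    [0.5, -6, 0, 0, 0, 0, 0],
    [0.5, -6, 0, 0, 0, 0, 0],
    [0.5, -6, 0, 0, 0, 0, 0],
    [0.5, -6, 0, 0, 0, 0, 0],
    [0.5, -6, 0, 0, 0, 0, 0],
    [0.5, -6, 0, 0, 0, 0, 0],
    [0.5, -6, 0, 0, 0, 0, 0],
    [0.5, -6, 0, 0, 0, 0, 0],
    [0.5, -6, 0, 0, 0, 0, 0],
  ],
)

```text
t: 10.7
eef_pos: [0.5504, -0.2143, 0.0046]
ee_rot: [-3.141, -0.0, -1.675]
force: [0.3, -3.9, -0.5]
width: 0.0219
gripper_force: 1.7
```

```bash
python3 -c "
from h import *
tcp(); p=arm.grab_frame('scene'); save(p,'s4.png',(200,130,360,250),5)"
```

```text
t 10.7 fence xy mm [ -33.9 -456.9] z 4.6 yaw rel -89.98 F fence [ 0.7 -3.8] -0.5 w 21.9
```

View pics/s4.png

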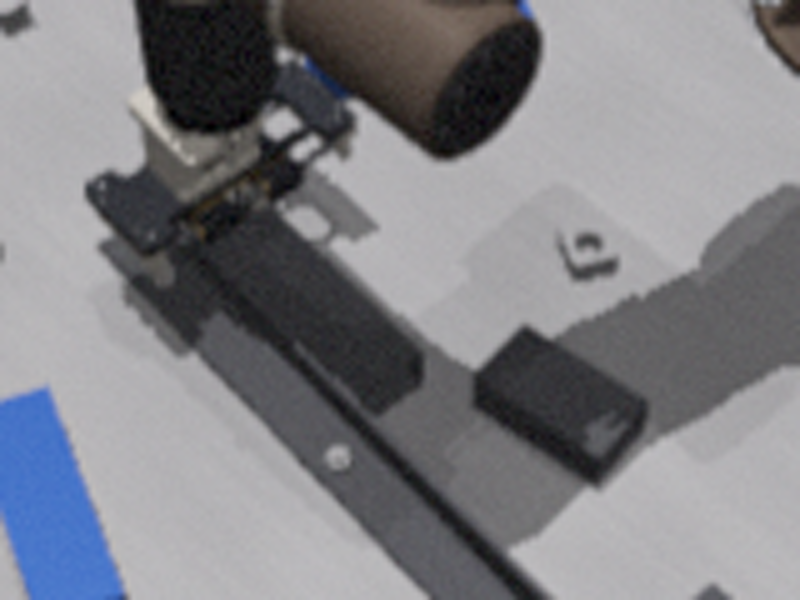

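The tube (crop 320,310) is sliding straight along the fence and will pass clear of the offcut (crop 560,400). I continue.

servo_tool(
  deltas=[
    [0.5, -7, 0, 0, 0, 0, 0],
    [0.5, -7, 0, 0, 0, 0, 0],
    [0.5, -7, 0, 0, 0, 0, 0],
    [0.5, -7, 0, 0, 0, 0, 0],
    [0.5, -7, 0, 0, 0, 0, 0],
    [0.5, -7, 0, 0, 0, 0, 0],
    [0.5, -7, 0, 0, 0, 0, 0],
    [0.5, -7, 0, 0, 0, 0, 0],
    [0.5, -7, 0, 0, 0, 0, 0],
    [0.5, -7, 0, 0, 0, 0, 0],
    [0.5, -7, 0, 0, 0, 0, 0],
    [0.5, -7, 0, 0, 0, 0, 0],
    [0.5, -7, 0, 0, 0, 0, 0],
    [0.5, -7, 0, 0, 0, 0, 0],
    [0.5, -7, 0, 0, 0, 0, 0],
  ],
)

```text
t: 12.0
eef_pos: [0.5612, -0.1099, 0.0046]
ee_rot: [3.141, -0.0, -1.676]
force: [-0.2, -3.1, 1.6]
width: 0.0221
gripper_force: 1.9
```

```bash
python3 -c "
from h import *
tcp(); p=arm.grab_frame('scene'); save(p,'s5.png',(220,150,380,270),5)"
```

```text
t 12.0 fence xy mm [ -34.1 -351.9] z 4.6 yaw rel -89.99 F fence [ 0.2 -3.1] 1.6 w 22.1
```

View pics/s5.png

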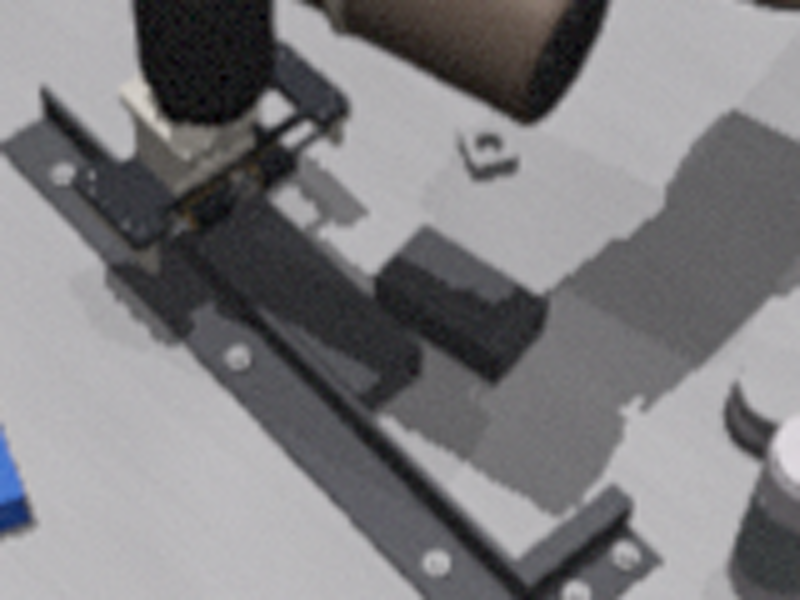

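The tube is still parallel to the fence and is passing the offcut (crop 460,300) with a gap. I continue towards the stop.

servo_tool(
  deltas=[
    [0.5, -7, 0, 0, 0, 0, 0],
    [0.5, -7, 0, 0, 0, 0, 0],
    [0.5, -7, 0, 0, 0, 0, 0],
    [0.5, -7, 0, 0, 0, 0, 0],
    [0.5, -7, 0, 0, 0, 0, 0],
    [0.5, -7, 0, 0, 0, 0, 0],
    [0.5, -7, 0, 0, 0, 0, 0],
    [0.5, -7, 0, 0, 0, 0, 0],
    [0.5, -7, 0, 0, 0, 0, 0],
    [0.5, -7, 0, 0, 0, 0, 0],
    [0.5, -7, 0, 0, 0, 0, 0],
    [0.5, -7, 0, 0, 0, 0, 0],
    [0.5, -7, 0, 0, 0, 0, 0],
    [0.5, -7, 0, 0, 0, 0, 0],
    [0.5, -7, 0, 0, 0, 0, 0],
    [0.5, -7, 0, 0, 0, 0, 0],
    [0.5, -7, 0, 0, 0, 0, 0],
    [0.5, -7, 0, 0, 0, 0, 0],
    [0.5, -7, 0, 0, 0, 0, 0],
  ],
)

```text
t: 13.63
eef_pos: [0.5752, 0.0224, 0.0045]
ee_rot: [3.141, -0.0, -1.676]
force: [-0.3, -3.7, 2.2]
width: 0.0218
gripper_force: 1.8
```

servo_tool(
  deltas=[
    [0.5, -4, 0, 0, 0, 0, 0],
    [0.5, -4, 0, 0, 0, 0, 0],
    [0.5, -3, 0, 0, 0, 0, 0],
  ],
)

```text
t: 13.88
eef_pos: [0.5763, 0.0332, 0.0045]
ee_rot: [3.142, -0.0, -1.675]
force: [-0.3, -3.9, 1.2]
width: 0.0221
gripper_force: 1.9
```

```bash
python3 -c "
from h import *
tcp()"
```

```text
t 13.88 fence xy mm [ -34.  -208.1] z 4.5 yaw rel -89.98 F fence [ 0.1 -3.9] 1.2 w 22.1
```

servo_tool(
  deltas=[
    [0.5, -3, 0, 0, 0, 0, 0],
    [0.5, -3, 0, 0, 0, 0, 0],
    [0.5, -3, 0, 0, 0, 0, 0],
  ],
)

```text
t: 14.13
eef_pos: [0.5772, 0.0418, 0.0046]
ee_rot: [3.141, -0.0, -1.676]
force: [-0.2, -3.2, -0.4]
width: 0.0219
gripper_force: 1.8
```

servo_tool(
  deltas=[
    [0.5, -2, 0, 0, 0, 0, 0],
    [0.5, -2, 0, 0, 0, 0, 0],
  ],
)

```text
t: 14.3
eef_pos: [0.5777, 0.0458, 0.0045]
ee_rot: [3.141, -0.0, -1.676]
force: [-0.9, -3.6, -0.4]
width: 0.0222
gripper_force: 1.8
```

servo_tool(
  deltas=[
    [0.5, -2, 0, 0, 0, 0, 0],
    [0.5, -2, 0, 0, 0, 0, 0],
  ],
)

```text
t: 14.47
eef_pos: [0.5775, 0.0487, 0.0045]
ee_rot: [3.14, -0.002, -1.676]
force: [-0.6, -18.1, 4.6]
width: 0.0217
gripper_force: 8.8
```

```bash
python3 -c "
from h import *
tcp()"
```

```text
t 14.47 fence xy mm [ -34.6 -192.5] z 4.5 yaw rel -89.99 F fence [  1.3 -18.1] 4.6 w 21.7
```

The force rose to 18 N at y = -192.5 mm, where the stop was expected. I press a little more, retract, and then reseat the tube against the fence from the side.

servo_tool(
  deltas=[
    [0.5, -1.5, 0, 0, 0, 0, 0],
    [0.5, 0, 0, 0, 0, 0, 0],
    [0.5, 5, 0, 0, 0, 0, 0],
    [0.5, 7, 1, 0, 0, 0, 0],
    [0.5, 7, 1, 0, 0, 0, 0],
    [0.5, 7, 0, 0, 0, 0, 0],
    [0.5, 0, 0, -30, 0, 0, 0],
    [0.5, 0, 0, -30, 0, 0, 0],
    [0.5, 0, 0, -30, 0, 0, 0],
    [0.5, 40, 0, -30, 0, 0, 0],
    [0.5, 40, 0, 0, 0, 0, 0],
    [0.5, 40, 0, 0, 0, 0, 0],
    [0.5, 40, 0, 0, 0, 0, 0],
    [0.5, 40, 0, 0, 0, 0, 0],
  ],
)

```text
t: 15.63
eef_pos: [0.553, -0.1685, 0.1201]
ee_rot: [-3.14, 0.0, -1.675]
force: [0.9, -0.1, -0.7]
width: 0.0218
gripper_force: 0.0
```

```bash
python3 -c "
from h import *
tcp(); p=arm.grab_frame('top'); a=p['color'][:,:,::-1][165:275,160:310]
im=cv2.resize(a,None,fx=5,fy=5,interpolation=cv2.INTER_CUBIC); im=cv2.convertScaleAbs(im,alpha=1.8); cv2.imwrite('pics/t6.png',im)"
```

```text
t 15.63 fence xy mm [ -36.1 -411. ] z 120.1 yaw rel -89.94 F fence [0.9 0. ] -0.7 w 21.8
```

View pics/t6.png

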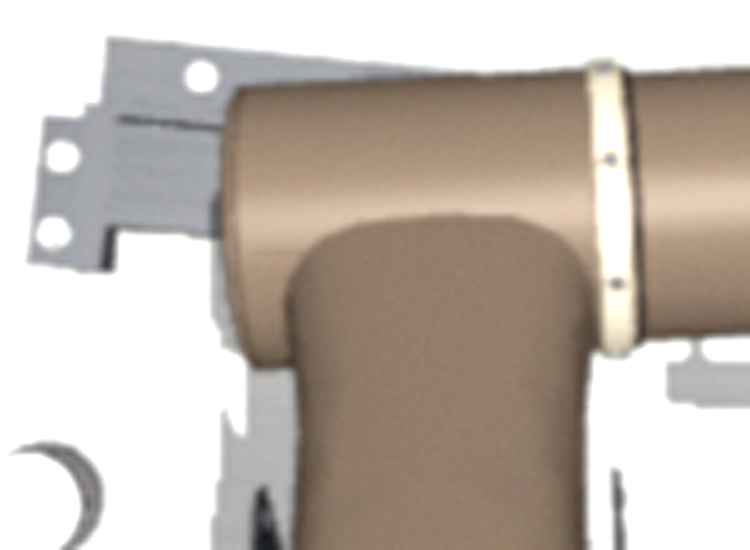

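```bash
python3 -c "
from h import *
t=arm.grab_frame('top'); s=arm.grab_frame('scene')
for h in (.2,.25,.3,.35,.4,.45,.5):
    a=px2w(t,(355/3.6+170,350/3.6+130),h)+[.06,0,0]; b=px2w(s,(500/5+180,50/5+110),h); print(h,a.round(3),b.round(3))
K,M,tt=cam(t)
for p in (t,s):
    K,M,tt=cam(p)
    for q in ('tube_center','offcut','nut','tin','spraycan','stop_face'):
        for r in arm.recognise(q,p)[:2]:
            if r['conf']>.4:
                X=M@np.array(r['at'])+tt; print(p is t,q,round(r['conf'],2),w2f(X),X[2].round(3),X.round(3))
"
```

```text
0.2 [ 0.574 -0.009  0.2  ] [ 0.384 -0.193  0.2  ]
0.25 [ 0.574 -0.009  0.25 ] [ 0.421 -0.158  0.25 ]
0.3 [ 0.573 -0.01   0.3  ] [ 0.457 -0.123  0.3  ]
0.35 [ 0.573 -0.01   0.35 ] [ 0.493 -0.087  0.35 ]
0.4 [ 0.573 -0.01   0.4  ] [ 0.53  -0.052  0.4  ]
0.45 [ 0.572 -0.011  0.45 ] [ 0.566 -0.016  0.45 ]
0.5 [ 0.572 -0.011  0.5  ] [0.602 0.019 0.5  ]
True tube_center 0.92 [ 100.4 -652. ] 0.035 [ 0.663 -0.422  0.035]
True tube_center 0.87 [ 210.3 -336.3] 0.037 [ 0.806 -0.12   0.037]
True tin 0.81 [-222.9   17.6] 0.049 [0.412 0.277 0.049]
True spraycan 0.87 [-139.3   84.9] 0.158 [0.502 0.336 0.158]
True stop_face 0.74 [-231.4  218.4] 0.007 [0.425 0.478 0.007]
True stop_face 0.62 [3.2 0.2] 0.005 [0.635 0.236 0.005]
False tube_center 0.98 [ 222.8 -317.9] 0.037 [ 0.82  -0.103  0.037]
False tube_center 0.95 [-269.4 -498.6] 0.036 [ 0.312 -0.231  0.036]
False offcut 0.87 [-108.6 -165.2] 0.037 [0.507 0.084 0.037]
False nut 0.66 [-223.6 -267.8] 0.016 [ 0.382 -0.006  0.016]
False tin 0.51 [-214.7   23.5] 0.046 [0.421 0.282 0.046]
False spraycan 0.57 [-119.8  118.1] 0.131 [0.525 0.367 0.131]
False stop_face 0.94 [  11.3 -167. ] 0.005 [0.626 0.069 0.005]
```

Top view: the tube's end is against the stop at crop (115,180). A thin dark slit shows between tube and fence from (115,118) to (220,127), so I'll square the tube up with a side push in the free stretch ahead of the offcut.

servo_tool(
  deltas=[
    [0, -29, 5, -2, 0, 0, 6],
    [0, -28.5, 8, -2, 0, 0, 6],
    [0, -27.5, 11, -2, 0, 0, 6],
    [0, -26, 14, -2, 0, 0, 6],
  ],
)

```text
t: 16.72
eef_pos: [0.5451, -0.0478, 0.1277]
ee_rot: [-3.142, 0.0, -2.1]
force: [0.7, 0.4, -1.4]
width: 0.0416
gripper_force: 0.0
```

```bash
python3 -c "
from h import *
tcp()"
```

```text
t 16.72 fence xy mm [ -56.6 -291.8] z 127.7 yaw rel -114.32 F fence [0.7 0.5] -1.4 w 41.6
```

servo_tool(
  deltas=[
    [0, 0, 0, 0, 0, 0, 6],
    [0, 0, 0, 0, 0, 0, 6],
    [0, 0, 0, 0, 0, 0, 6],
    [0, 0, 0, 0, 0, 0, 6],
    [0, 0, 0, 0, 0, 0, 6],
    [0, 0, 0, 0, 0, 0, 6],
    [0, 0, 0, 0, 0, 0, 6],
    [0, 0, 0, 0, 0, 0, 6],
    [0, 0, 0, 0, 0, 0, 6],
    [0, 0, 0, 0, 0, 0, 6],
    [0, 0, 0, 0, 0, 0, 5.7],
    [0, 5.5, 33, 0, 0, 0, 0],
    [0, 5.5, 33, 0, 0, 0, 0],
    [0, 5.5, 33, 0, 0, 0, 0],
    [0, 5.5, 33, 0, 0, 0, 0],
    [0, 5.5, 33, 0, 0, 0, 0],
    [0, 5.5, 33, 0, 0, 0, 0],
    [0, 5.5, 33, 0, 0, 0, 0],
    [0, 0, 0, 0, 0, 0, 0],
    [0, 0, 0, 0, 0, 0, 0],
  ],
)

```text
t: 18.38
eef_pos: [0.5297, 0.1866, 0.1274]
ee_rot: [-3.142, -0.0, 3.045]
force: [0.1, 0.0, -0.2]
width: 0.044
gripper_force: 0.0
```

```bash
python3 -c "
from h import *
tcp()"
```

```text
t 18.38 fence xy mm [-96.5 -60.3] z 127.4 yaw rel 180.49 F fence [0.1 0. ] -0.2 w 44.0
```

servo_tool(
  deltas=[
    [0, 0, 0, 25, 0, 0, 0.5],
    [0, 0, 0, 25, 0, 0, 0],
    [0, 0, 0, 25, 0, 0, 0],
    [0, 0, 0, 25, 0, 0, 0],
    [0, 0, 0, 15, 0, 0, 0],
    [0, 0, 0, 0, 0, 0, 0],
    [0, -5, 0, 0, 0, 0, 0],
    [0, -5, 0, 0, 0, 0, 0],
  ],
)

```text
t: 19.05
eef_pos: [0.541, 0.1836, 0.0137]
ee_rot: [3.141, 0.001, 3.034]
force: [0.6, 0.4, 0.8]
width: 0.0442
gripper_force: 0.0
```

servo_tool(
  deltas=[
    [0, -3, 0, 0, 0, 0, 0],
    [0, -3, 0, 0, 0, 0, 0],
  ],
)

```text
t: 19.22
eef_pos: [0.5473, 0.1834, 0.0139]
ee_rot: [3.14, 0.002, 3.033]
force: [0.8, 0.8, -0.4]
width: 0.044
gripper_force: 0.0
```

servo_tool(
  deltas=[
    [0, -2, 0, 0, 0, 0, 0],
    [0, -2, 0, 0, 0, 0, 0],
  ],
)

```text
t: 19.38
eef_pos: [0.5504, 0.1827, 0.0132]
ee_rot: [3.141, 0.001, 3.033]
force: [0.8, 0.1, 0.1]
width: 0.0435
gripper_force: 0.0
```

```bash
python3 -c "
from h import *
tcp()"
```

```text
t 19.38 fence xy mm [-75.5 -62.1] z 13.2 yaw rel 179.8 F fence [0.8 0.2] 0.1 w 43.5
```

servo_tool(
  deltas=[
    [0, -1.5, 0, 0, 0, 0, 0],
    [0, -1.5, 0, 0, 0, 0, 0],
  ],
)

```text
t: 19.55
eef_pos: [0.5521, 0.182, 0.0126]
ee_rot: [-3.141, -0.001, 3.033]
force: [-5.1, 1.2, 3.0]
width: 0.0439
gripper_force: 2.5
```

servo_tool(
  deltas=[
    [0, -1.5, 0, 0, 0, 0, 0],
    [0, -1.5, 0, 0, 0, 0, 0],
    [0, 0, 0, 0, 0, 0, 0],
  ],
)

```text
t: 19.8
eef_pos: [0.554, 0.1816, 0.0123]
ee_rot: [-3.14, -0.003, 3.032]
force: [-8.9, 3.4, 7.4]
width: 0.0439
gripper_force: 4.5
```

```bash
python3 -c "
from h import *
tcp()"
```

```text
t 19.8 fence xy mm [-71.8 -62.8] z 12.3 yaw rel 179.76 F fence [-9.2  2.5] 7.4 w 43.9
```

servo_tool(
  deltas=[
    [0, -1.5, 0, 0, 0, 0, 0],
    [0, -1.5, 0, 0, 0, 0, 0],
    [0, 0, 0, 0, 0, 0, 0],
  ],
)

```text
t: 20.05
eef_pos: [0.554, 0.1813, 0.0121]
ee_rot: [-3.139, -0.007, 3.032]
force: [-22.8, 8.9, 14.5]
width: 0.0442
gripper_force: 11.5
```

servo_tool(
  deltas=[
    [0, -1, 0, 0, 0, 0, 0],
    [0, 0, 0, 0, 0, 0, 0],
  ],
)

```text
t: 20.22
eef_pos: [0.554, 0.1813, 0.0121]
ee_rot: [-3.139, -0.009, 3.032]
force: [-26.7, 11.1, 17.7]
width: 0.0439
gripper_force: 13.9
```

```bash
python3 -c "
from h import *
tcp()"
```

```text
t 20.22 fence xy mm [-71.8 -63.1] z 12.1 yaw rel 179.73 F fence [-27.8   8.3] 17.7 w 43.9
```

The tube is firm against the fence. I retract and look.

servo_tool(
  deltas=[
    [0, 5, 0, 0, 0, 0, 0],
    [0, 7, 0, 0, 0, 0, 0],
    [0, 7, 0, 0, 0, 0, 0],
    [0, 5, 0, -10, 0, 0, 0],
    [0, 0, 0, -30, 0, 0, 0],
    [0, 0, 0, -30, 0, 0, 0],
    [0, 0, 0, -30, 0, 0, 0],
    [0, 0, 0, -30, 0, 0, 0],
    [0, 5, -38, 0, 0, 0, 0],
    [0, 5, -38, 0, 0, 0, 0],
    [0, 5, -38, 0, 0, 0, 0],
    [0, 5, -38, 0, 0, 0, 0],
    [0, 5, -38, 0, 0, 0, 0],
    [0, 0, -38, 0, 0, 0, 0],
    [0, 0, -38, 0, 0, 0, 0],
    [0, 0, -38, 0, 0, 0, 0],
    [0, 0, -38, 0, 0, 0, 0],
    [0, 0, -38, 0, 0, 0, 0],
    [0, 0, -38, 0, 0, 0, 0],
    [0, 0, -38, 0, 0, 0, 0],
  ],
)

```text
t: 21.88
eef_pos: [0.4612, -0.2685, 0.1436]
ee_rot: [-3.141, 0.001, 3.033]
force: [1.0, 0.1, 0.3]
width: 0.0439
gripper_force: 0.0
```

servo_tool(
  deltas=[
    [0, 0, -38, 0, 0, 0, 0],
    [0, 0, -38, 0, 0, 0, 0],
    [0, 0, -38, 0, 0, 0, 0],
    [0, 0, 0, 0, 0, 0, 0],
  ],
)

```text
t: 22.22
eef_pos: [0.4483, -0.3852, 0.143]
ee_rot: [-3.14, 0.0, 3.029]
force: [1.3, 0.5, -0.1]
width: 0.0436
gripper_force: 0.0
```

```bash
python3 -c "
from h import *
tcp(); A=[]
for n,b in (('top',(178,180,258,240)),('scene',(255,175,335,235))):
    p=arm.grab_frame(n); a=p['color'][:,:,::-1][b[1]:b[3],b[0]:b[2]]
    A.append(cv2.convertScaleAbs(cv2.resize(a,(640,480) if 0 else (400,300),interpolation=cv2.INTER_CUBIC),alpha=1.9))
    K,M,t=cam(p)
    for q in ('tube_center','offcut','nut','tin','spraycan'):
        for r in arm.recognise(q,p)[:3]:
            if r['conf']>.4: X=M@np.array(r['at'])+t; print(n,q,round(r['conf'],2),w2f(X),X.round(3))
im=np.hstack(A); im=cv2.resize(im,(800,300)); cv2.imwrite('pics/f.png',im)"
```

```text
t 22.22 fence xy mm [-117.5 -637.6] z 143.0 yaw rel 179.59 F fence [1.3 0.6] -0.1 w 43.6
top tube_center 0.91 [ 211.2 -340.2] [ 0.806 -0.124  0.037]
top tube_center 0.78 [-30.2 -94.5] [0.592 0.146 0.042]
top offcut 0.63 [-117.5 -177.3] [0.497 0.072 0.038]
top offcut 0.54 [-40.4 227.5] [0.616 0.467 0.05 ]
top tin 0.73 [-221.5   19.5] [0.414 0.279 0.051]
top spraycan 0.57 [-139.1   84.6] [0.503 0.335 0.158]
scene tube_center 0.91 [ 110.9 -634.8] [ 0.676 -0.406  0.035]
scene tube_center 0.9 [-262.6 -505.5] [ 0.318 -0.239  0.039]
scene tube_center 0.83 [ 221.9 -317.6] [ 0.819 -0.103  0.038]
scene offcut 0.59 [-106.  -164.9] [0.509 0.084 0.036]
scene nut 0.48 [-226.6 -268.1] [ 0.379 -0.006  0.017]
scene tin 0.64 [-215.4   24.7] [0.42  0.284 0.048]
scene spraycan 0.6 [-117.1  118. ] [0.528 0.366 0.131]
```

View pics/f.png

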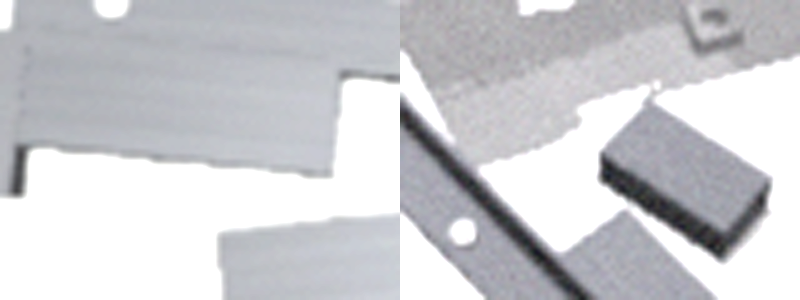

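The slit along the fence has closed, at crop (30–330,150). Only a faint dashed line remains at the stop, at crop (25,50–140), and I'll quantify that.

```bash
python3 -c "
from h import *
I=sum(arm.grab_frame('top')['color'].astype(float).mean(2) for _ in range(6))/6
p=arm.grab_frame('top')
def prof(a,b,dirv,n=9,z=.04):
    P=[]
    for f in np.linspace(0,1,15):
        base=np.array(a)*(1-f)+np.array(b)*f; row=[]
        for s in np.arange(-14,15,2):
            w=O+RF@((base+np.array(dirv)*s)/1000); u=w2px(p,[w[0],w[1],z]); row.append(cv2.getRectSubPix(I.astype(np.float32),(1,1),tuple(map(float,u)))[0,0])
        P.append(row)
    return np.mean(P,0).round(0)
print('s',np.arange(-14,15,2))
print('stop gap ',prof((-50,0),(-10,0),(0,1)))
print('fence front',prof((0,-60),(0,-10),(1,0)))
print('fence rear ',prof((0,-170),(0,-120),(1,0)))
print('tube side front',prof((-60,-60),(-60,-10),(1,0)))
print('tube side rear ',prof((-60,-170),(-60,-120),(1,0)))
print('tube rear end',prof((-50,-180),(-10,-180),(0,1)))
print('stop face free, z=.04',prof((-85,0),(-72,0),(0,1)))
"
```

```text
s [-14 -12 -10  -8  -6  -4  -2   0   2   4   6   8  10  12  14]
stop gap  [94. 94. 94. 94. 94. 93. 92. 93. 95. 96. 97. 97. 96. 96. 96.]
fence front [94. 93. 94. 95. 96. 96. 97. 97. 96. 95. 94. 95. 96. 96. 97.]
fence rear  [104. 103. 103. 103. 103. 103. 103. 102. 101.  99.  98.  99. 100. 100.
 101.]
tube side front [162. 163. 163. 163. 159. 146. 117.  97.  93.  97.  99.  98.  98.  97.
  96.]
tube side rear  [169. 169. 169. 168. 162. 142. 114. 102. 102. 105. 106. 106. 106. 106.
 105.]
tube rear end [166. 167. 167. 165. 157. 139. 120. 107. 105. 106. 106. 106. 106. 106.
 106.]
stop face free, z=.04 [165. 159. 132.  97.  59.  45.  54.  74.  89.  95.  98.  98.  97.  97.
  97.]
```

Both gaps are under about 0.5 mm, the tube is parallel to the fence, and the bystanders are unmoved. I'm handing in.

```bash
python3 -c "
from station import arm
print(arm.job_done())"
```

```text
the job is handed in; nothing more can be done
None
```

I handed the job in at about 23 s. By the camera the longer tube lies flush along the fence and against the end stop, with both gaps under about 0.5 mm. The offcut, nut, tin and spray can still measure where they started, and I kept clear of the rest. The hand-in call returned no verdict.

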